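Stamp the end of a lattice rail in the lever press

ROBOT

A 6-joint arm with a two-finger parallel gripper is mounted at the origin on the work surface. World frame = base frame: x ahead of the robot, y to its left, z up, the work surface at z = 0. Lengths are in m, angles in rad, forces in N, time in s.
With the tool pointing down it reaches from about 0.25 to 0.8 m from the base axis. Payload 8.5 kg.
Tool frame: the origin (TCP) lies at the very end of the fingers, on their centre line; the grasp point (between the pads) lies ctrl.grasp_offset behind it (ctrl.grasp_offset is the distance from the TCP to the grasp point, in m); z points along the fingers, y is the line along which they close (so a half turn about z gives the same grasp; the last joint's range is limited). The gripper opens to 85 mm and grips with 20 to 120 N. Pads are 22 mm wide; open, the fingers measure 114 mm over their backs; the gripper's body (76 mm by 85 mm) begins 54 mm behind the grasp point. The pads swing forward as they close: fully open they stand 13 mm farther back than shut.
Start: joints at [1.101, 0.238, -0.013, 1.319, 0, 1.571], TCP at [0.238, 0.468, 0.231] pointing down, gripper open.
Joint ranges: [-2.66, 2.66], [-1.03, 1.9], [-1.14, 1.46], [-1.82, 2.27], [-1.45, 1.34], [-3.14, 3.14]. Speed limits (rad/s): [2.22, 2.22, 2.79, 3.14, 3.14, 3.14].

INTERFACE

Orientations are given as a unit quaternion [x, y, z, w].
In Python, from workcell import ctrl, viewer, workorder gives the robot as it stands. The module is installed in compiled form; this text tells all that it offers.
- The arm moves only by the shell command python3 -m crank 'ROWS'. ROWS is JSON, a list of rows, each an object of numbers: "tx", "ty", "tz": the shift along the tool's x, y, z each as a share of 1 m, from -1 to 1; "ax", "ay", "az": the turn, a rotation vector about the tool's x, y, z each as a share of 90 degrees, from -1 to 1; "jaw": the closure, from -1 (fully open) to 1 (shut). In form: [{"tx": .., "ty": .., "tz": .., "ax": .., "ay": .., "az": .., "jaw": ..}, ...]. A call has 1 to 5 rows; each row is the pose to reach, as a shift and turn from the pose commanded when the call began, along the tool's axes at that moment; what a row does not reach only later rows make up. A row lasts 1/8 s, in which the tool goes at most 62.5 mm and 10.7 degrees, less where a joint would pass 70% of its speed; a pose out of reach is approached as far as the arm can. A call with a number of a shift or a turn outside -1 to 1 is refused whole. A call with a gripper value outside its range is refused whole. The fingers move at their own pace and stop on an object; the grip force is fixed at half the most. Time passes only in rows, so rows that repeat a pose let the fingers close. It gives the time, the measured TCP pose, the force, the opening and the grip force at its end, in the units of the state.
- ctrl.observe(): the state, without advancing time (a new reading comes with each control period).
- viewer.grab_frame(name): name is "scene" or "side" or "wrist"; returns a dict with "image" (384x512x3 uint8, red, green, blue), "mtx" (3x3 intrinsics, pixels), "view" (4x4, takes a point from world to camera coordinates). Camera axes: x right, y up, looking along -z (the intrinsics and any distortion apply to the point x, -y, -z); pixel columns grow to the right and rows downward; lengths in m; the calibration is good to about 2 mm. A picture is of the moment at which its call begins. There is no depth.
- workorder.job_done(): hands the job in; it is judged then, once.
The state is a dict: "time_s": time; "joint_pos": joint angles; "dq": joint speeds; "joint_torque": joint torques, N m; "tool_pos": TCP position; "orientation": TCP orientation; "ft_force": force on the tool from outside, world axes, zero at the start; "moment": the same for the moment, N m; "finger_gap": finger opening in m; "finger_force": force on a finger pad.
Only numpy, scipy, OpenCV 4.12 (cv2) and the standard library are available. Lean on these libraries where they do the work, as an engineer would, in place of code of your own. Each camera call takes 0.05 s, during which the arm holds its last target. There are 200 camera calls.

TASK

Slide the plain wooden rail along the bed of the green stamping press until it lies flat and square along the side fence with its far end against the end stop under the die, and press the sprung yellow hold-down strap shut over it until its catch keeps it down by itself. Only then swing the red-handled lever down to its stop for a moment and let it return fully up, leaving the rail home, the strap shut and the tools and other pieces on the bench undisturbed.

Things in the scene. Friction and masses are not known exactly. Their poses are not given: they have to be found in the camera images.
- press: green stamping press, fixed. Origin on the table below the die; x along the bed away from the robot, y left, z up; press coordinates below are in this frame, mm. Steel bed x -300 to 100, y -100 to 120, top z 30. Green head overhangs at z 160-245, x -30 to 115, y -33 to 33, on a column at x 55-115; under it hangs the brass die
- home (a point): foot of the middle of the end stop's face, press (30, 0, 30), axes as the press: the rail's far end belongs here. The brass end stop is 18 high, 60 wide, face at x 30. The brass side fence is 18 high, x -280 to 30, face at y 30
- rail: plain light wooden rail, 180 x 60 x 22 mm, loose, lying flat on the press bed towards the robot; origin at the centre of its underside, x along its length (far end at +x), z up
- rail_end (a point): middle of the lower edge of the rail's far end (rail frame 90, 0, 0 mm)
- strap (a joint): angle of the yellow hold-down strap: 0 = shut, level across the rail; grows as it opens upward (0.5 to 0.8 at the start); lightly sprung open. In the last 0.12 rad it must be pushed past a sprung catch (about 8 N at the pad), which then keeps it at 0 to 0.01. The catch housing stands at press x -100 to -60, y -97 to -81, up to z 80
- strap_hinge (a point): middle of the strap's hinge axis, press (-80, 85, 57.5) mm; the axis lies along the press's x; lugs up to z 64 carry it
- strap_pad (a point): centre of the top of the black rubber pad (36 x 40 mm) near the strap's free end: the place to press, 105 mm from the hinge axis; when shut at press (-80, -20, 62.5) mm. The strap is 45 mm wide along the press's x, 150 mm long from hinge to free end (towards -y), 6 mm thick. z is the normal of its upper face
- lever (a joint): swing of the press lever: 0 = up at rest (it slants towards the robot, 50 degrees above level), 1.0 rad = down at its stop, about 7 degrees below level; a spring returns it. About 8 to 10 N at the grip. It drives the die down
- lever_pivot (a point): the lever's pivot in the middle of the lever's plane, press frame (0, 150, 185) mm; the pivot axis lies along the press's y
- lever_grip (a point): centre of the red cross grip at the lever's end, a bar 80 mm long along the press's y and 26 mm in diameter, 170 mm from the pivot
- done_rail: finished rail with a rosette, 180 x 60 x 22 mm, lying on the table left of the press; origin at the centre of its underside
- mallet: carver's wooden mallet, 250 mm long, lying right of the press; origin under the joint of handle and head, head (100 mm long, 66 mm diameter) to +x
- gouge: carving gouge with dark handle, 210 mm long, 25 mm high, lying right of the press; origin under the middle, blade to +x
- gouge2: carving gouge with medium-brown handle, 210 mm long, 25 mm high, lying at the right; origin under the middle, blade to +x
- wax_tin: round wax tin, 76 mm diameter, 60 mm high, standing right of the press; origin at the centre of its base
- tea_mug: blue mug, 80 mm diameter, 90 mm high, at the left; origin at the centre of its base
- glue: glue bottle with orange cap, 60 mm diameter, 170 mm high, at the left; origin at the centre of its base
- brush: dusting brush lying at the right; origin under its middle
Not all that is in view belongs to the job. What is shaped like the rail but orange, pink or turquoise is not meant.

How it is judged:
By the outcome, as a careful person would: the job done as asked, in the order asked, and still so for the second after the job is handed in, with the robot touching nothing.
It also fails if it takes over 64 s, if anything falls off the work surface, if the arm or the gripper's body presses on something with over 40 N, if the wrist force passes 120 N, or if a joint passes its speed limit or range.

## Working session

There is one attempt and no reset: what is moved stays moved. The work goes in short steps, Python scripts to look and compute and a shell command to move; the robot and the scene stay as the last step left them, time stands still between calls to the robot, and variables do not carry over. Pictures are saved under pics/ and viewed, at most 10 in all, crops included, and the job is handed in when it is done.

```bash
mkdir -p pics; ls; python3 - <<'E'
from workcell import ctrl, viewer
import cv2,numpy as np,pickle
d={}
for n in("scene","side","wrist"):
    f=viewer.grab_frame(n); d[n]=f; print(n,np.round(f["mtx"],1).tolist(),np.round(f["view"],3).tolist(),[k for k in f])
pickle.dump(d,open("f0.pkl","wb"))
im=np.hstack([d["scene"]["image"],d["side"]["image"]])[:,:,::-1]
cv2.imwrite("pics/scene0.png",cv2.resize(d["scene"]["image"][:,:,::-1],(800,600),interpolation=cv2.INTER_CUBIC))
cv2.imwrite("pics/side0.png",cv2.resize(d["side"]["image"][:,:,::-1],(800,600),interpolation=cv2.INTER_CUBIC))
print(ctrl.observe(),ctrl.grasp_offset)
E
```

```text
pics
scene [[457.4, 0.0, 251.4], [0.0, 457.4, 188.7], [0.0, 0.0, 1.0]] [[-0.361, 0.932, 0.005, 0.211], [-0.747, -0.293, 0.596, 0.256], [0.557, 0.212, 0.803, -1.84], [0.0, 0.0, 0.0, 1.0]] ['image', 'mtx', 'view']
side [[373.4, 0.0, 254.2], [0.0, 373.4, 192.2], [0.0, 0.0, 1.0]] [[0.8, -0.599, -0.02, -0.437], [0.396, 0.503, 0.768, -0.344], [-0.45, -0.623, 0.64, -1.3], [0.0, 0.0, 0.0, 1.0]] ['image', 'mtx', 'view']
wrist [[332.4, 0.0, 254.1], [0.0, 332.4, 187.1], [0.0, 0.0, 1.0]] [[0.452, 0.892, -0.001, -0.524], [-0.861, 0.437, -0.259, 0.035], [-0.231, 0.118, 0.966, -0.378], [0.0, 0.0, 0.0, 1.0]] ['image', 'mtx', 'view']
{'time_s': 0.15, 'joint_pos': array([ 1.10100572e+00,  2.38649629e-01, -1.40219781e-02,  1.31922255e+00,
        5.87584003e-07,  1.57079261e+00]), 'dq': array([-0.00049559,  0.00044919,  0.00162523, -0.00102437, -0.00114668,
        0.00199212]), 'joint_torque': array([-2.11181745e-03, -5.39078557e+01,  3.46596694e+01,  1.44567722e-02,
       -6.33632931e-05, -1.41855193e-05]), 'tool_pos': array([0.23752692, 0.46784706, 0.23083687]), 'orientation': array([ 2.32739323e-01,  9.72539000e-01, -5.33770985e-04, -1.28041479e-04]), 'ft_force': array([-1.00640119,  0.03185589, -0.24424205]), 'moment': array([-0.0581762 , -0.01047033,  0.00592743]), 'finger_force': 0.0, 'finger_gap': 0.08558510091469479} 0.0187
```

View pics/scene0.png

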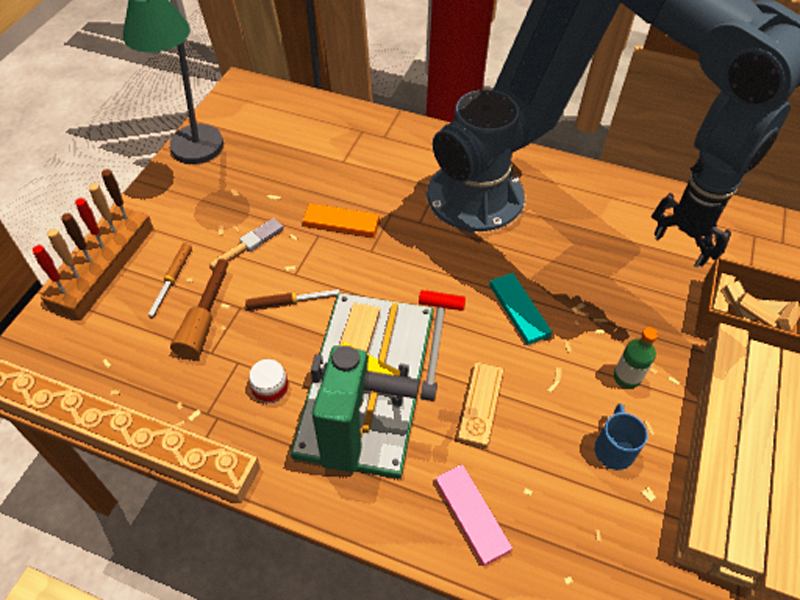

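View pics/side0.png

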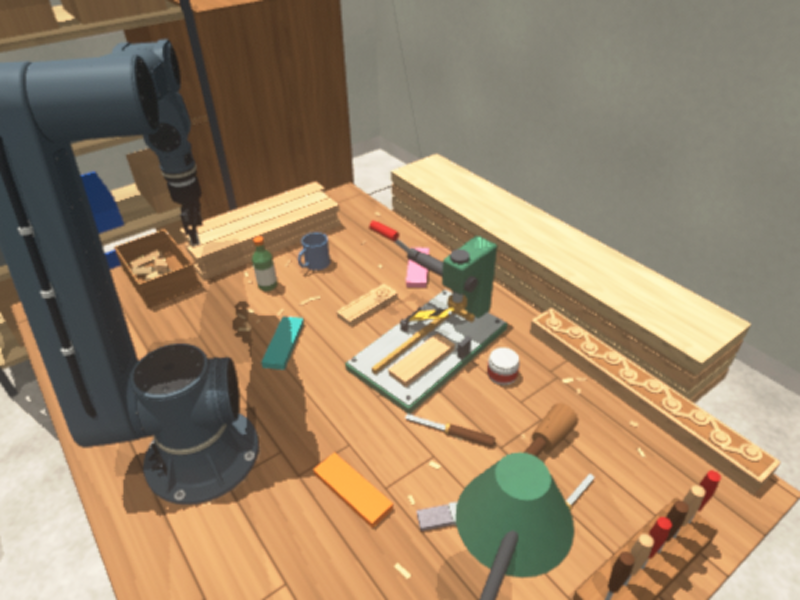

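Scene view (800×600): the rail candidate lies on the bed at (357,330). Lookalikes are the rosette rail at (482,400) on the table, orange (340,220), turquoise (520,308) and pink (473,515). The one on the press bed fits the description, and the side view agrees at (420,360). I'll check it in a close crop with both views.

```bash
python3 - <<'E'
import cv2,numpy as np,pickle
d=pickle.load(open("f0.pkl","rb"))
a=d["scene"]["image"][175:315,180:300]; b=d["side"]["image"][140:265,215:335]
r=lambda x:cv2.resize(x,(400,int(x.shape[0]*400/x.shape[1])),interpolation=cv2.INTER_CUBIC)
a,b=r(a),r(b); h=max(len(a),len(b)); p=lambda x:np.pad(x,((0,h-len(x)),(0,0),(0,0)))
cv2.imwrite("pics/crop0.png",np.hstack([p(a),p(b)])[:,:,::-1])
E
```

```text
(no output)
```

View pics/crop0.png

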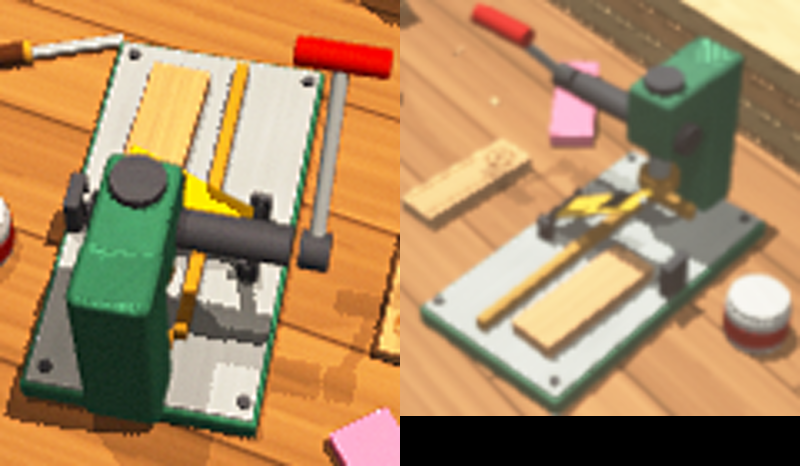

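The crop confirms it: a plain wooden rail on the steel bed at left (170,110) and right (580,300), no rosette. I can also use the bed corners in both views: left (122,40), (325,73), (258,417), (22,383); right (553,400), (422,310), (768,225).

```bash
cat > h.py <<'E'
import numpy as np, cv2
from scipy.spatial.transform import Rotation as R
from scipy.optimize import least_squares
def ray(f,u,v):
    V=np.array(f["view"]);K=np.array(f["mtx"]); Rc=V[:3,:3]
    c=-Rc.T@V[:3,3]; p=np.linalg.inv(K)@[u,v,1]; d=Rc.T@np.array([p[0],-p[1],-p[2]]); return c,d/np.linalg.norm(d)
def onz(f,uv,z):
    c,d=ray(f,*uv); return c+d*(z-c[2])/d[2]
def tri(obs):
    A=np.zeros((3,3));b=np.zeros(3)
    for f,uv in obs:
        c,d=ray(f,*uv);P=np.eye(3)-np.outer(d,d);A+=P;b+=P@c
    x=np.linalg.solve(A,b); return x
def proj(f,X):
    V=np.array(f["view"]);p=V[:3,:3]@X+V[:3,3]; K=np.array(f["mtx"]);q=K@[p[0],-p[1],-p[2]]; return q[:2]/q[2]
def fit2(model,pts): # 2D rigid: yaw, t
    m=np.array(model,float);p=np.array(pts)[:,:2];mc=m.mean(0);pc=p.mean(0)
    a=m-mc;b=p-pc; th=np.arctan2((a[:,0]*b[:,1]-a[:,1]*b[:,0]).sum(),(a*b).sum())
    c,s=np.cos(th),np.sin(th);Rm=np.array([[c,-s],[s,c]]);t=pc-Rm@mc
    return th,t,np.linalg.norm(p-(m@Rm.T+t),axis=1)
E
cat > m1.py <<'E'
from h import *;import pickle
d=pickle.load(open("f0.pkl","rb"));S,D=d["scene"],d["side"]
k=120/400
s=lambda x,y:(180+x*k,175+y*k); q=lambda x,y:(215+(x-400)*k,140+y*k)
M=np.array([[-.3,-.1],[-.3,.12],[.1,.12],[.1,-.1]])
ps=[s(122,40),s(325,73),s(258,417),s(22,383)]; pd=[q(553,400),q(422,310),q(768,225)]
P=[onz(S,p,.03) for p in ps];Q=[onz(D,p,.03) for p in pd]
print(np.round(P,3),np.round(Q,3))
print("scene",fit2(M,P));print("side",fit2(M[[0,1,3]],Q))
for a,b in((0,0),(1,1),(3,2)):print("tri",np.round(tri([(S,ps[a]),(D,pd[b])]),3))
th,t,e=fit2(np.vstack([M,M[[0,1,3]]]),P+Q);print(th,t,e)
# rail top corners z=.052
rs=[s(152,63),s(211,68)]; rd=[q(549,340),q(514,320),q(603,250),q(655,275)]
c,si=np.cos(th),np.sin(th);Rm=np.array([[c,-si],[si,c]])
for n,f,l in(("scene",S,rs),("side",D,rd)):
  for p in l: print("rail",n,np.round((onz(f,p,.052)[:2]-t)@Rm*1000,1))
g=tri([(S,s(344,57)),(D,q(503,24))]);print("grip",g,(g[:2]-t)@Rm)
E
python3 m1.py
```

```text
[[ 0.433 -0.19   0.03 ]
 [ 0.395  0.024  0.03 ]
 [ 0.775  0.093  0.03 ]
 [ 0.822 -0.118  0.03 ]] [[ 0.433 -0.192  0.03 ]
 [ 0.394  0.01   0.03 ]
 [ 0.819 -0.134  0.03 ]]
scene (np.float64(0.18560238240887547), array([ 0.70638313, -0.03883659]), array([0.0039976 , 0.00595673, 0.00895666, 0.00159566]))
side (np.float64(0.16741270925103807), array([ 0.70840084, -0.05172577]), array([0.00858951, 0.00720841, 0.00485417]))
tri [ 0.433 -0.191  0.029]
tri [0.395 0.02  0.023]
tri [ 0.822 -0.124  0.022]
0.1816786227667008 [ 0.70692925 -0.04360988] [0.00695067 0.00661881 0.00900466 0.00647833 0.00464952 0.01132054
 0.01143785]
rail scene [-257.   -52.3]
rail scene [-262.4    8.6]
rail side [-249.   -48.3]
rail side [-252.8    2. ]
rail side [-96.9   1.2]
rail side [-89.  -72.4]
grip [0.5758546  0.08604216 0.31675579] [-0.10549175  0.15120087]
```

```bash
cat > go.py <<'E'
# usage: go.py x y z yawTy tilt : world TCP target (m), heading of tool y (deg), lean of the body toward tool +x (deg); prints shift/turn shares
import sys;from h import *;from workcell import ctrl
def rows(p,yaw,tilt=0):
    s=ctrl.observe();R0=R.from_quat(s["orientation"]);y=np.radians(yaw)
    ty=np.array([np.cos(y),np.sin(y),0]);tz=np.array([0,0,-1.]);tx=np.cross(ty,tz)
    R1=R.from_matrix(np.array([tx,ty,tz]).T)*R.from_euler("y",tilt,degrees=True)
    d=R0.inv().apply(np.array(p)-s["tool_pos"]);a=(R0.inv()*R1).as_rotvec()/(np.pi/2)
    return np.round(d,4),np.round(a,4),np.linalg.norm(d)/.0625,s
if __name__=="__main__":
    v=list(map(float,sys.argv[1:]));d,a,n,s=rows(v[:3],*v[3:]);print("t",d,"a",a,"n",round(n,1),"| t=",round(s["time_s"],2),s["tool_pos"].round(4),s["ft_force"].round(1),s["joint_pos"].round(2))
E
python3 go.py .44 -.09 .38 100.3
python3 -m crank '[{"tx":-0.433,"ty":-0.406,"tz":-0.15,"az":-0.414,"jaw":1},{"tx":-0.433,"ty":-0.406,"tz":-0.15,"az":-0.414,"jaw":1},{"tx":-0.433,"ty":-0.406,"tz":-0.15,"az":-0.414,"jaw":1}]'
python3 go.py .44 -.09 .38 100.3
```

```text
t [-0.4331 -0.4059 -0.1487] a [-7.000e-04 -2.000e-04 -4.135e-01] n 9.8 | t= 0.15 [0.2375 0.4678 0.2308] [-1.   0.  -0.2] [ 1.1   0.24 -0.01  1.32  0.    1.57]
t [-0.4331 -0.4059 -0.1487] a [-7.000e-04 -2.000e-04 -4.135e-01] n 9.8 | t= 0.15 [0.2375 0.4678 0.2308] [-1.   0.  -0.2] [ 1.1   0.24 -0.01  1.32  0.    1.57]validation failed for argument at $[0]...
```

```bash
python3 -m crank '[{"tx":-0.433,"ty":-0.406,"tz":-0.15,"ax":0,"ay":0,"az":-0.414,"jaw":1},{"tx":-0.433,"ty":-0.406,"tz":-0.15,"ax":0,"ay":0,"az":-0.414,"jaw":1},{"tx":-0.433,"ty":-0.406,"tz":-0.15,"ax":0,"ay":0,"az":-0.414,"jaw":1}]'
echo; python3 go.py .44 -.09 .38 100.3
```

```text
time_s: 0.52
tool_pos: [0.2967, 0.3061, 0.2748]
orientation: [-0.032, 0.999, -0.0, -0.0]
ft_force: [0.1, 0.1, 0.2]
finger_gap: 0.0322
finger_force: 0.0

t [-0.1176 -0.4046 -0.1051] a [-0.0003 -0.0001 -0.0736] n 6.9 | t= 0.53 [0.2967 0.3061 0.2748] [0.1 0.1 0.2] [ 0.8   0.06 -0.12  1.39 -0.    0.74]
```

```bash
python3 -m crank '[{"tx":-0.118,"ty":-0.405,"tz":-0.105,"ax":0,"ay":0,"az":-0.07,"jaw":1},{"tx":-0.118,"ty":-0.405,"tz":-0.105,"ax":0,"ay":0,"az":-0.07,"jaw":1},{"tx":-0.118,"ty":-0.405,"tz":-0.105,"ax":0,"ay":0,"az":-0.07,"jaw":1},{"tx":-0.118,"ty":-0.405,"tz":-0.105,"ax":0,"ay":0,"az":-0.07,"jaw":1},{"tx":-0.118,"ty":-0.405,"tz":-0.105,"ax":0,"ay":0,"az":-0.07,"jaw":1}]'
echo; python3 go.py .44 -.09 .38 100.3
```

```text
time_s: 1.15
tool_pos: [0.3982, 0.0201, 0.3506]
orientation: [-0.084, 0.996, -0.0, 0.0]
ft_force: [1.7, 1.3, 0.4]
finger_gap: 0.0002
finger_force: 0.0

t [-0.0228 -0.1155 -0.0294] a [-0.      0.0003 -0.0076] n 1.9 | t= 1.15 [0.3982 0.0201 0.3506] [1.7 1.3 0.4] [ 0.05  0.    0.01  1.58  0.   -0.12]
```

```bash
python3 -m crank '[{"tx":-0.028,"ty":-0.10,"tz":-0.025,"ax":0,"ay":0,"az":0,"jaw":1},{"tx":-0.028,"ty":-0.10,"tz":-0.025,"ax":0,"ay":0,"az":0,"jaw":1},{"tx":-0.028,"ty":-0.10,"tz":-0.025,"ax":0,"ay":0,"az":0,"jaw":1}]'
echo; python3 go.py .44 -.09 .38 100.3; python3 - <<'E'
from workcell import viewer
import cv2,pickle
f=viewer.grab_frame("wrist");pickle.dump(f,open("w1.pkl","wb"))
cv2.imwrite("pics/w1.png",cv2.resize(f["image"][:,:,::-1],(800,600),interpolation=cv2.INTER_CUBIC))
E
```

```text
time_s: 1.52
tool_pos: [0.4434, -0.0743, 0.3748]
orientation: [-0.082, 0.997, -0.0, -0.0]
ft_force: [0.3, 0.4, 0.2]
finger_gap: 0.0005
finger_force: 0.0

t [ 0.0059 -0.0149 -0.0052] a [-0.0002 -0.0003 -0.0101] n 0.3 | t= 1.52 [ 0.4434 -0.0743  0.3748] [0.3 0.4 0.2] [-0.17  0.1   0.18  1.65 -0.   -0.33]
```

View pics/w1.png

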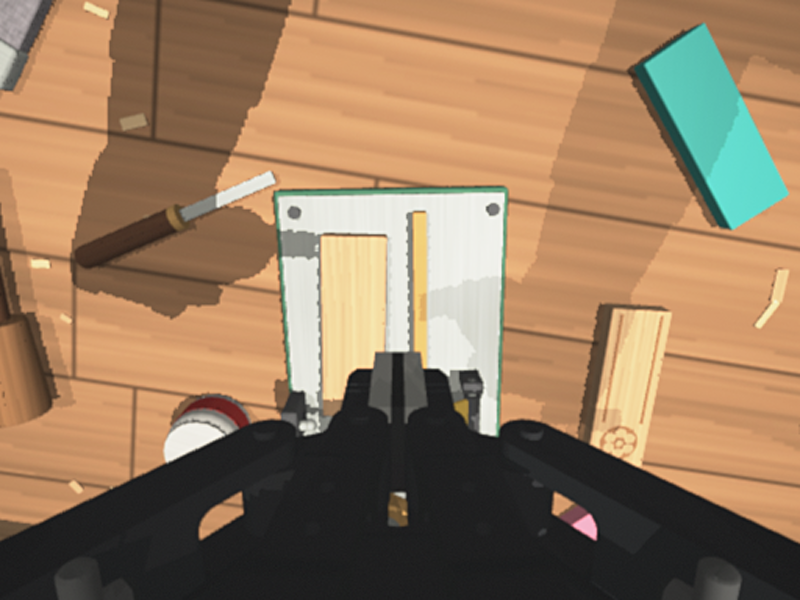

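Wrist view: image-up points back to the robot. Near bed corners are at (277,191) and (506,188), the rail's near end spans (320,235)–(387,236), and the fence's near end is at (412–426,212). Gouge, tin and done_rail are clear of the bed. Next I'll fit the edges.

```bash
cat > m2.py <<'E'
from h import *;import pickle,sys
f=pickle.load(open(sys.argv[1],"rb"));im=f["image"];hsv=cv2.cvtColor(im,cv2.COLOR_RGB2HSV)
H,Sa,Va=[hsv[...,i].astype(int) for i in range(3)]
gray=(Sa<40)&(Va>70)
L=[];Rr=[];T=[]
for v in range(140,225,3):
    g=np.where(gray[v,172:330])[0]+172
    L.append(onz(f,(g[0]-.0,v+.5),.03));Rr.append(onz(f,(g[-1]+1,v+.5),.03))
for u in range(185,318,4):
    g=np.where(gray[110:150,u])[0]
    if len(g):T.append(onz(f,(u+.5,110+g[0]),.03))
def line(P):
    vx,vy,x,y=cv2.fitLine(np.array(P)[:,:2].astype(np.float32),cv2.DIST_HUBER,0,.001,.001).ravel()
    if abs(vx)>abs(vy) and vx<0 or abs(vy)>=abs(vx) and vy<0: vx,vy=-vx,-vy
    return np.array([x,y]),np.array([vx,vy])
def inter(a,b):
    k=np.linalg.solve(np.array([a[1],-b[1]]).T,b[0]-a[0]);return a[0]+a[1]*k[0]
l,r,t=line(L),line(Rr),line(T)
for n,q in zip("LRT",(l,r,t)):print(n,np.degrees(np.arctan2(q[1][1],q[1][0])))
cl,cr=inter(l,t),inter(r,t);print("corners",cl,cr,"width",np.linalg.norm(cl-cr))
ang=np.mean([np.arctan2(l[1][1],l[1][0]),np.arctan2(r[1][1],r[1][0]),np.arctan2(t[1][1],t[1][0])-np.pi/2])
Rm=np.array([[np.cos(ang),-np.sin(ang)],[np.sin(ang),np.cos(ang)]])
t0=(cl+cr)/2-Rm@[-.3,.01];print("press",t0,np.degrees(ang))
np.save("press.npy",[*t0,ang])
wood=(Sa>60)&(H>10)&(H<30)&(Va>90)
P=lambda uv,z:(onz(f,uv,z)[:2]-t0)@Rm*1000
for v in range(155,250,12):
    a=np.where(wood[v,195:258])[0]+195; b=np.where(wood[v,256:280])[0]+256
    print(v,"rail L,R",P((a[0],v+.5),.052).round(1),P((a[-1]+1,v+.5),.052).round(1),"fenceL",P((b[0],v+.5),.048).round(1) if len(b) else '')
for u in (212,225,238):
    a=np.where(wood[140:170,u])[0]+140;print("near end",P((u+.5,a[0]),.052).round(1))
E
python3 m2.py w1.pkl
```

```text
L 10.426878
R 10.564365
T 100.42876
corners [ 0.43581912 -0.18899138] [0.39775884 0.01779802] width 0.21026279
press [ 0.71360866 -0.0408967 ] 10.473335
155 rail L,R [-259.1  -54.3] [-258.     6.5] fenceL [-256.9   29.2]
167 rail L,R [-241.8  -55.3] [-240.7    4.7] fenceL [-239.5   29.1]
179 rail L,R [-224.2  -56.3] [-223.1    4.3] fenceL [-221.7   28.9]
191 rail L,R [-206.3  -57.3] [-205.1    3.8] fenceL [-203.5   28.7]
203 rail L,R [-188.   -58.4] [-186.8    3.4] fenceL [-185.1   28.5]
215 rail L,R [-169.3  -57.9] [-168.1    2.9] fenceL [-166.2   28.3]
227 rail L,R [-150.2  -59. ] [-149.3   -8. ] fenceL [-146.8   35.6]
239 rail L,R [-130.8  -60.1] [-130.2  -31.3] fenceL 
near end [-268.2  -43.2]
near end [-266.4  -25. ]
near end [-266.1   -6.7]
```

```bash
cat >> m2.py <<'E'
if len(sys.argv)<3:
    for u in (265,268,271):
        a=np.where(wood[125:150,u])[0]+125;print("fence end",P((u+.5,a[0]),.048).round(1))
    for rr,z,n in((188,0.03,"steel"),):
        g=np.where((H[110:135,230:290]>50)&(H[110:135,230:290]<90)&(Sa[110:135,230:290]>60));print("green rows",110+g[0].min(),110+g[0].max())
    print("green edge",P((250,110+g[0].min()),.03),P((250,110+g[0].max()+1),.03))
    S=pickle.load(open("f0.pkl","rb"))["scene"];k=.3
    for a,b in(((152,63),(320.5,235)),((211,68),(387,236))):
        X=tri([(S,(180+a[0]*k,175+a[1]*k)),(f,(b[0]/1.5625,b[1]/1.5625))]);print("rail corner tri",X.round(4),((X[:2]-t0)@Rm*1000).round(1))
E
python3 m2.py w1.pkl|tail -7
```

```text
fence end [-285.9   31.7]
fence end [-285.9   35.9]
fence end [-285.8   40.1]
green rows 120 123
green edge [-305.8838537    10.11464329] [-300.20613789    9.99093   ]
rail corner tri [ 0.4619 -0.1424  0.0494] [-266.   -54.1]
rail corner tri [ 0.4513 -0.082   0.0576] [-265.4    7.3]
```

Steel is inset by about 5 mm (fence end reads −286 against −280), so I shift the origin back 6 mm. That puts the rail's near end at x −260 and its right side at y −54 to −60, yaw about −2°. Next: side push at press x −172.

```bash
cat > pgo.py <<'E'
# usage: pgo.py x y z(mm, press) [tilt]
import sys;from go import *
p=np.load("press.npy");a=np.radians(10.3);c,s=np.cos(a),np.sin(a);Rm=np.array([[c,-s],[s,c]])
t=p[:2]+Rm@[-.006,0]
if __name__=="__main__":
    v=list(map(float,sys.argv[1:]));w=Rm@np.array(v[:2])/1000+t
    d,b,n,s=rows([*w,v[2]/1000],100.3+(v[4] if len(v)>4 else 0),v[3] if len(v)>3 else 0)
    q=(s["tool_pos"][:2]-t)@Rm*1000
    print("t",d,"a",b,"n",round(n,1),"| t=",round(s["time_s"],2),"at",q.round(1),(s["tool_pos"][2]*1000).round(1),"F",np.r_[s["ft_force"][:2]@Rm,s["ft_force"][2]].round(1),s["joint_pos"].round(2))
E
python3 pgo.py -172 -88 100; python3 pgo.py -172 -88 36
```

```text
t [-0.0961 -0.1036  0.2745] a [ 0.0002 -0.0006 -0.0094] n 4.9 | t= 1.57 at [-266.3   16.9] 374.6 F [-0.3  0.9 -0.2] [-0.16  0.1   0.18  1.65  0.   -0.33]
t [-0.0962 -0.1036  0.3385] a [ 0.0002 -0.0006 -0.0094] n 5.9 | t= 1.57 at [-266.3   16.9] 374.6 F [-0.3  0.9 -0.2] [-0.16  0.1   0.18  1.65  0.   -0.33]
```

```bash
python3 -m crank '[{"tx":-0.02,"ty":-0.06,"tz":0.05,"ax":0,"ay":0,"az":-0.01,"jaw":1},{"tx":-0.06,"ty":-0.103,"tz":0.09,"ax":0,"ay":0,"az":-0.01,"jaw":1},{"tx":-0.096,"ty":-0.103,"tz":0.15,"ax":0,"ay":0,"az":-0.01,"jaw":1},{"tx":-0.096,"ty":-0.103,"tz":0.2,"ax":0,"ay":0,"az":-0.01,"jaw":1},{"tx":-0.096,"ty":-0.103,"tz":0.25,"ax":0,"ay":0,"az":-0.01,"jaw":1}]'
echo; python3 pgo.py -172 -88 36
```

```text
time_s: 2.2
tool_pos: [0.5546, -0.156, 0.123]
orientation: [-0.092, 0.996, 0.0, 0.0]
ft_force: [-0.2, -0.6, 0.1]
finger_gap: -0.0004
finger_force: 0.0

t [ 0.001  -0.0032  0.087 ] a [0.0001 0.0001 0.0034] n 1.4 | t= 2.2 at [-171.   -84.8] 123.0 F [-0.3 -0.6  0.1] [-0.27  0.38 -0.09  1.1   0.   -0.46]
```

```bash
python3 -m crank '[{"tx":0,"ty":-0.003,"tz":0.05,"ax":0,"ay":0,"az":0,"jaw":1},{"tx":0,"ty":-0.003,"tz":0.085,"ax":0,"ay":0,"az":0,"jaw":1},{"tx":0,"ty":-0.003,"tz":0.087,"ax":0,"ay":0,"az":0,"jaw":1},{"tx":0,"ty":-0.003,"tz":0.087,"ax":0,"ay":0,"az":0,"jaw":1}]'
echo; python3 pgo.py -172 -56 36
```

```text
time_s: 2.7
tool_pos: [0.5553, -0.1597, 0.0393]
orientation: [-0.092, 0.996, -0.0, 0.0]
ft_force: [-0.4, 0.5, 1.0]
finger_gap: 0.0002
finger_force: 0.0

t [0.0009 0.0326 0.0033] a [-0.0003  0.0005  0.003 ] n 0.5 | t= 2.7 at [-171.   -88.6] 39.3 F [-0.3  0.5  1. ] [-0.28  0.45 -0.21  0.9  -0.   -0.46]
```

```bash
python3 -m crank '[{"tx":0,"ty":0.008,"tz":0.001,"ax":0,"ay":0,"az":0,"jaw":1},{"tx":0,"ty":0.016,"tz":0.001,"ax":0,"ay":0,"az":0,"jaw":1},{"tx":0,"ty":0.022,"tz":0.001,"ax":0,"ay":0,"az":0,"jaw":1},{"tx":0,"ty":0.028,"tz":0.001,"ax":0,"ay":0,"az":0,"jaw":1},{"tx":0,"ty":0.034,"tz":0.001,"ax":0,"ay":0,"az":0,"jaw":1}]'
echo; python3 pgo.py -172 -44 36
python3 - <<'E'
from workcell import viewer
import pickle
pickle.dump(viewer.grab_frame("wrist"),open("w2.pkl","wb"))
E
```

```text
time_s: 3.32
tool_pos: [0.5486, -0.1267, 0.0373]
orientation: [-0.092, 0.996, -0.0, 0.0]
ft_force: [-0.3, -2.1, 1.1]
finger_gap: 0.0001
finger_force: 0.7

t [0.0003 0.0109 0.0013] a [-0.0003  0.0002  0.0024] n 0.2 | t= 3.33 at [-171.6  -54.9] 37.3 F [-0.7 -2.   1.1] [-0.23  0.43 -0.25  0.88 -0.   -0.41]
```

```bash
python3 -m crank '[{"tx":0,"ty":0.004,"tz":0,"ax":0,"ay":0,"az":0,"jaw":1},{"tx":0,"ty":0.008,"tz":0,"ax":0,"ay":0,"az":0,"jaw":1},{"tx":0,"ty":0.010,"tz":0,"ax":0,"ay":0,"az":0,"jaw":1},{"tx":0,"ty":0.010,"tz":0,"ax":0,"ay":0,"az":0,"jaw":1}]'
echo; python3 pgo.py -172 -44 36;  python3 -m crank '[{"tx":0,"ty":0.002,"tz":0,"ax":0,"ay":0,"az":0,"jaw":1},{"tx":0,"ty":0.002,"tz":0,"ax":0,"ay":0,"az":0,"jaw":1}]'
echo; python3 pgo.py -172 -44 36
```

```text
time_s: 3.88
tool_pos: [0.5467, -0.1169, 0.037]
orientation: [-0.092, 0.996, 0.0, -0.0]
ft_force: [0.3, 0.1, -0.2]
finger_gap: -0.0001
finger_force: 0.1

t [0.0002 0.0009 0.001 ] a [ 0.0002 -0.0001  0.0025] n 0.0 | t= 3.88 at [-171.8  -44.9] 37.0 F [ 0.3  0.1 -0.2] [-0.21  0.43 -0.26  0.88  0.   -0.39]
time_s: 4.12
tool_pos: [0.5465, -0.116, 0.0371]
orientation: [-0.091, 0.996, -0.001, 0.0]
ft_force: [1.4, -6.2, 0.4]
finger_gap: -0.0002
finger_force: 2.8

t [0.0002 0.0001 0.0011] a [-0.0013 -0.0001  0.002 ] n 0.0 | t= 4.12 at [-171.8  -44.1] 37.1 F [ 0.3 -6.3  0.4] [-0.21  0.43 -0.26  0.88 -0.   -0.39]
```

```bash
python3 -m crank '[{"tx":0,"ty":0.002,"tz":0,"ax":0,"ay":0,"az":0,"jaw":1},{"tx":0,"ty":0.003,"tz":0,"ax":0,"ay":0,"az":0,"jaw":1},{"tx":0,"ty":0.003,"tz":0,"ax":0,"ay":0,"az":0,"jaw":1}]'
echo; python3 pgo.py -172 -65 36
```

```text
time_s: 4.5
tool_pos: [0.5465, -0.1157, 0.0375]
orientation: [-0.09, 0.996, -0.004, 0.0]
ft_force: [0.2, -18.1, 0.4]
finger_gap: 0.0001
finger_force: 9.0

t [ 0.0003 -0.0212  0.0017] a [-0.0045 -0.0001  0.0009] n 0.3 | t= 4.5 at [-171.8  -43.7] 37.5 F [ -3.  -17.9   0.4] [-0.2   0.43 -0.27  0.88 -0.01 -0.39]
```

The rail is hard against the fence at 18 N. I'll back off and go to the near end.

```bash
python3 -m crank '[{"tx":0,"ty":-0.02,"tz":0,"ax":0,"ay":0,"az":0,"jaw":1},{"tx":0,"ty":-0.02,"tz":-0.05,"ax":0,"ay":0,"az":0,"jaw":1},{"tx":0.06,"ty":-0.01,"tz":-0.06,"ax":0,"ay":0,"az":0,"jaw":1},{"tx":0.12,"ty":0.03,"tz":-0.06,"ax":0,"ay":0,"az":0,"jaw":1},{"tx":0.127,"ty":0.042,"tz":-0.06,"ax":0,"ay":0,"az":0,"jaw":1}]'
echo; python3 pgo.py -296 -1 37
python3 - <<'E'
from workcell import viewer
import pickle
pickle.dump(viewer.grab_frame("wrist"),open("w3.pkl","wb"))
E
```

```text
time_s: 5.12
tool_pos: [0.4095, -0.0933, 0.0969]
orientation: [-0.091, 0.996, 0.001, -0.001]
ft_force: [0.2, 0.5, 0.2]
finger_gap: 0.0001
finger_force: 0.0

t [-0.0067 -0.0039  0.0599] a [ 0.0011 -0.0014  0.0019] n 1.0 | t= 5.12 at [-302.6    2.8] 96.9 F [0.3 0.5 0.2] [-0.22  0.16 -0.49  0.93  0.   -0.41]
```

```bash
python3 -m crank '[{"tx":-0.005,"ty":-0.004,"tz":0.055,"ax":0,"ay":0,"az":0,"jaw":1},{"tx":-0.006,"ty":-0.004,"tz":0.06,"ax":0,"ay":0,"az":0,"jaw":1},{"tx":-0.015,"ty":-0.004,"tz":0.061,"ax":0,"ay":0,"az":0,"jaw":1},{"tx":-0.025,"ty":-0.004,"tz":0.061,"ax":0,"ay":0,"az":0,"jaw":1},{"tx":-0.035,"ty":-0.004,"tz":0.061,"ax":0,"ay":0,"az":0,"jaw":1}]'
echo; python3 pgo.py -165 -1 37
python3 - <<'E'
from workcell import viewer
import pickle
pickle.dump(viewer.grab_frame("wrist"),open("w4.pkl","wb"))
E
```

```text
time_s: 5.8
tool_pos: [0.4499, -0.0917, 0.0371]
orientation: [-0.092, 0.996, -0.0, 0.001]
ft_force: [-1.2, -0.8, 0.7]
finger_gap: -0.0001
finger_force: 1.0

t [-0.0976  0.0014  0.0002] a [-0.0005  0.0007  0.0025] n 1.6 | t= 5.8 at [-262.6   -2.8] 37.1 F [-1.3 -0.6  0.7] [-0.2   0.28 -0.5   0.79 -0.   -0.38]
```

```bash
python3 -m crank '[{"tx":-0.012,"ty":0.001,"tz":0,"ax":0,"ay":0,"az":0,"jaw":1},{"tx":-0.024,"ty":0.001,"tz":0,"ax":0,"ay":0,"az":0,"jaw":1},{"tx":-0.036,"ty":0.001,"tz":0,"ax":0,"ay":0,"az":0,"jaw":1},{"tx":-0.048,"ty":0.001,"tz":0,"ax":0,"ay":0,"az":0,"jaw":1},{"tx":-0.060,"ty":0.001,"tz":0,"ax":0,"ay":0,"az":0,"jaw":1}]'
echo; python3 pgo.py -165 -1 37; python3 -m crank '[{"tx":-0.01,"ty":0.001,"tz":0,"ax":0,"ay":0,"az":0,"jaw":1},{"tx":-0.02,"ty":0.001,"tz":0,"ax":0,"ay":0,"az":0,"jaw":1},{"tx":-0.025,"ty":0.001,"tz":0,"ax":0,"ay":0,"az":0,"jaw":1},{"tx":-0.029,"ty":0.001,"tz":0,"ax":0,"ay":0,"az":0,"jaw":1},{"tx":-0.033,"ty":0.001,"tz":0,"ax":0,"ay":0,"az":0,"jaw":1}]'
echo; python3 pgo.py -160 -1 37
python3 - <<'E'
from workcell import viewer
import pickle,cv2
f=viewer.grab_frame("wrist");pickle.dump(f,open("w5.pkl","wb"))
cv2.imwrite("pics/w5.png",cv2.resize(f["image"][:,:,::-1],(800,600),interpolation=cv2.INTER_CUBIC))
E
```

```text
time_s: 6.48
tool_pos: [0.508, -0.0795, 0.036]
orientation: [-0.092, 0.996, -0.0, -0.0]
ft_force: [-2.2, -0.7, 1.0]
finger_gap: 0.0001
finger_force: 1.0

t [-0.0381  0.0001 -0.001 ] a [-0.     -0.0001  0.0024] n 0.6 | t= 6.47 at [-203.1   -1.2] 36.0 F [-2.2 -0.3  1. ] [-0.16  0.37 -0.37  0.83 -0.   -0.34]
time_s: 7.1
tool_pos: [0.5396, -0.0726, 0.0361]
orientation: [-0.092, 0.996, -0.0, -0.0]
ft_force: [-0.8, -0.5, -0.7]
finger_gap: -0.0005
finger_force: 0.4

t [-0.0109 -0.0009 -0.0009] a [-0.     -0.0001  0.0024] n 0.2 | t= 7.1 at [-1.709e+02 -1.000e-01] 36.1 F [-0.9 -0.3 -0.7] [-0.13  0.41 -0.3   0.86 -0.   -0.32]
```

View pics/w5.png

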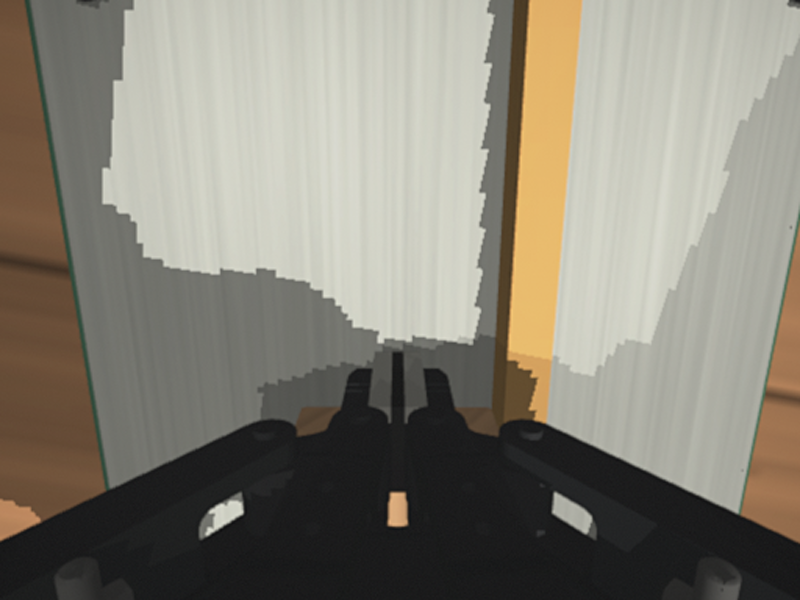

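The rail's near end shows at row 408, columns 297–497. Its left edge meets the fence face at about 497, so it is square and flush. I'll push the last ~10 mm to the stop.

```bash
python3 -m crank '[{"tx":-0.003,"ty":0,"tz":0,"ax":0,"ay":0,"az":0,"jaw":1},{"tx":-0.006,"ty":0,"tz":0,"ax":0,"ay":0,"az":0,"jaw":1},{"tx":-0.008,"ty":0,"tz":0,"ax":0,"ay":0,"az":0,"jaw":1},{"tx":-0.008,"ty":0,"tz":0,"ax":0,"ay":0,"az":0,"jaw":1}]'
echo; python3 pgo.py -160 -1 37; python3 -m crank '[{"tx":-0.002,"ty":0,"tz":0,"ax":0,"ay":0,"az":0,"jaw":1},{"tx":-0.003,"ty":0,"tz":0,"ax":0,"ay":0,"az":0,"jaw":1},{"tx":-0.003,"ty":0,"tz":0,"ax":0,"ay":0,"az":0,"jaw":1}]'
echo; python3 pgo.py -160 -1 37
```

```text
time_s: 7.65
tool_pos: [0.5477, -0.0712, 0.0361]
orientation: [-0.092, 0.996, -0.0, 0.0]
ft_force: [-0.4, 0.9, -0.5]
finger_gap: -0.0001
finger_force: 0.0

t [-0.0026 -0.0009 -0.0009] a [-0.      0.0002  0.0025] n 0.0 | t= 7.65 at [-1.626e+02 -1.000e-01] 36.1 F [-0.2  0.9 -0.5] [-0.13  0.42 -0.28  0.87  0.   -0.31]
time_s: 8.02
tool_pos: [0.5495, -0.0708, 0.036]
orientation: [-0.092, 0.996, -0.0, -0.001]
ft_force: [-4.8, -1.4, 3.4]
finger_gap: -0.0004
finger_force: 2.6

t [-0.0008 -0.0009 -0.001 ] a [-0.     -0.001   0.0023] n 0.0 | t= 8.03 at [-1.608e+02 -1.000e-01] 36.0 F [-4.9 -0.5  3.4] [-0.13  0.42 -0.27  0.87 -0.   -0.31]
```

```bash
python3 -m crank '[{"tx":-0.002,"ty":0,"tz":0,"ax":0,"ay":0,"az":0,"jaw":1},{"tx":-0.004,"ty":0,"tz":0,"ax":0,"ay":0,"az":0,"jaw":1},{"tx":-0.004,"ty":0,"tz":0,"ax":0,"ay":0,"az":0,"jaw":1}]'
echo; python3 pgo.py -205 -62 37;python3 pgo.py -130 -62 37
```

```text
time_s: 8.4
tool_pos: [0.5495, -0.0706, 0.0356]
orientation: [-0.091, 0.996, -0.0, -0.004]
ft_force: [-19.0, -5.4, 13.3]
finger_gap: 0.0002
finger_force: 9.6

t [ 0.0444 -0.062  -0.001 ] a [-0.     -0.0054  0.0018] n 1.2 | t= 8.4 at [-1.608e+02  1.000e-01] 35.6 F [-19.7  -1.9  13.3] [-0.13  0.43 -0.27  0.88 -0.   -0.31]
t [-0.0306 -0.0622 -0.0017] a [-0.     -0.0054  0.0018] n 1.1 | t= 8.4 at [-1.608e+02  1.000e-01] 35.6 F [-19.7  -1.9  13.3] [-0.13  0.43 -0.27  0.88 -0.   -0.31]
```

```bash
python3 -m crank '[{"tx":0.02,"ty":0,"tz":0,"ax":0,"ay":0,"az":0,"jaw":1},{"tx":0.06,"ty":0,"tz":-0.04,"ax":0,"ay":0,"az":0,"jaw":1},{"tx":0.10,"ty":0,"tz":-0.1,"ax":0,"ay":0,"az":0,"jaw":1},{"tx":0.12,"ty":0,"tz":-0.15,"ax":0,"ay":0,"az":0,"jaw":1},{"tx":0.12,"ty":0,"tz":-0.15,"ax":0,"ay":0,"az":0,"jaw":1}]'
echo; python3 pgo.py -88 -15 160 ; python3 - <<'E'
from workcell import viewer
import pickle,cv2,numpy as np
f=viewer.grab_frame("wrist");pickle.dump(f,open("w6.pkl","wb"))
g=viewer.grab_frame("side");pickle.dump(g,open("s6.pkl","wb"))
a=cv2.resize(f["image"][100:340,130:370],(400,400),interpolation=cv2.INTER_CUBIC);b=cv2.resize(g["image"][140:260,215:335],(400,400),interpolation=cv2.INTER_CUBIC)
cv2.imwrite("pics/w6.png",np.hstack([a,b])[:,:,::-1])
E
```

```text
time_s: 9.02
tool_pos: [0.4376, -0.0925, 0.1904]
orientation: [-0.091, 0.996, -0.001, 0.004]
ft_force: [1.0, -0.5, -1.5]
finger_gap: 0.0002
finger_force: 0.0

t [-0.1866 -0.0141  0.0319] a [-0.0019  0.0048  0.002 ] n 3.0 | t= 9.03 at [-274.8   -1.4] 190.4 F [ 0.9 -0.7 -1.5] [-0.21  0.12 -0.27  1.17  0.   -0.39]
```

View pics/w6.png

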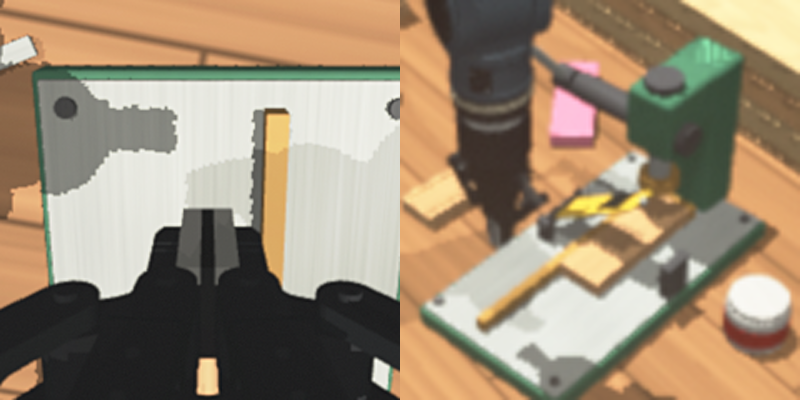

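The rail sits along the fence with its far end under the die. Next is the strap, approached with an 8° lean away from the head.

```bash
python3 pgo.py -82 5 190 -8
```

```text
t [-0.1933  0.0051 -0.0027] a [-0.0004 -0.0872  0.0023] n 3.1 | t= 9.12 at [-275.3   -0.8] 186.8 F [-0.4  0.2 -0.3] [-0.21  0.12 -0.28  1.17  0.   -0.39]
```

```bash
python3 -m crank '[{"tx":-0.05,"ty":0.005,"tz":-0.003,"ax":0,"ay":-0.087,"az":0.002,"jaw":1},{"tx":-0.10,"ty":0.005,"tz":-0.003,"ax":0,"ay":-0.087,"az":0.002,"jaw":1},{"tx":-0.15,"ty":0.005,"tz":-0.003,"ax":0,"ay":-0.087,"az":0.002,"jaw":1},{"tx":-0.193,"ty":0.005,"tz":-0.003,"ax":0,"ay":-0.087,"az":0.002,"jaw":1},{"tx":-0.193,"ty":0.005,"tz":-0.003,"ax":0,"ay":-0.087,"az":0.002,"jaw":1}]'
echo; python3 pgo.py -82 -5 115 -8;python3 pgo.py -82 -20 64 -8
python3 - <<'E'
from workcell import viewer
import pickle,cv2,numpy as np
f=viewer.grab_frame("scene")
g=viewer.grab_frame("side")
a=cv2.resize(f["image"][155:315,170:330],(400,400),interpolation=cv2.INTER_CUBIC);b=cv2.resize(g["image"][120:260,205:345],(400,400),interpolation=cv2.INTER_CUBIC)
cv2.imwrite("pics/s7.png",np.hstack([a,b])[:,:,::-1])
E
```

```text
time_s: 9.75
tool_pos: [0.6273, -0.0507, 0.1859]
orientation: [-0.091, 0.994, 0.007, 0.067]
ft_force: [0.2, -0.2, 0.1]
finger_gap: -0.0002
finger_force: 0.0

t [ 0.0108 -0.0109  0.0701] a [ 0.0009 -0.0036  0.0013] n 1.1 | t= 9.75 at [-80.7   5.8] 185.9 F [ 0.2 -0.3  0.1] [-0.1   0.34  0.    1.11  0.04 -0.28]
t [ 0.0176 -0.026   0.1206] a [ 0.0009 -0.0036  0.0013] n 2.0 | t= 9.75 at [-80.7   5.8] 185.9 F [ 0.2 -0.3  0.1] [-0.1   0.34  0.    1.11  0.04 -0.28]
```

View pics/s7.png

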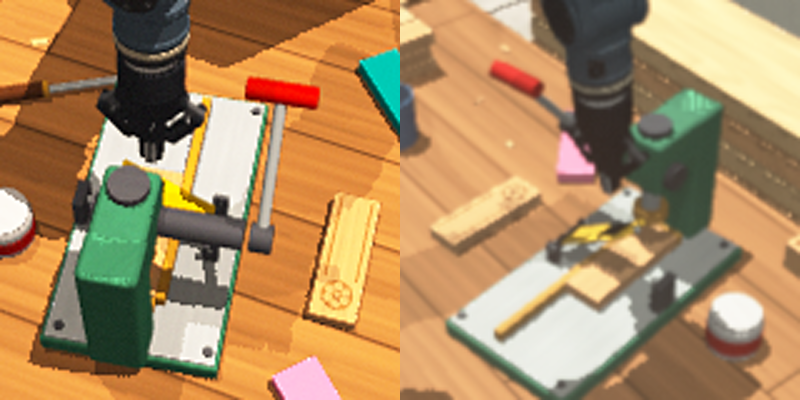

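The gripper at (150,120) left and (605,160) right hovers over the strap, clear of the head and lever. Pressing down.

```bash
python3 -m crank '[{"tx":0.002,"ty":-0.002,"tz":0.02,"ax":0,"ay":0,"az":0,"jaw":1},{"tx":0.004,"ty":-0.005,"tz":0.04,"ax":0,"ay":0,"az":0,"jaw":1},{"tx":0.007,"ty":-0.008,"tz":0.055,"ax":0,"ay":0,"az":0,"jaw":1},{"tx":0.011,"ty":-0.011,"tz":0.07,"ax":0,"ay":0,"az":0,"jaw":1}]'
echo; python3 pgo.py -82 -15 90 -8;python3 -m crank '[{"tx":0.002,"ty":-0.005,"tz":0.01,"ax":0,"ay":0,"az":0,"jaw":1},{"tx":0.004,"ty":-0.010,"tz":0.02,"ax":0,"ay":0,"az":0,"jaw":1},{"tx":0.005,"ty":-0.012,"tz":0.03,"ax":0,"ay":0,"az":0,"jaw":1}]'
echo; python3 pgo.py -82 -20 64 -8;
```

```text
time_s: 10.35
tool_pos: [0.6253, -0.0631, 0.1177]
orientation: [-0.09, 0.994, 0.006, 0.068]
ft_force: [0.1, 0.5, 1.0]
finger_gap: 0.0004
finger_force: 0.5

t [ 0.0009 -0.009   0.0278] a [ 0.0001 -0.0018  0.0002] n 0.5 | t= 10.35 at [-84.9  -6. ] 117.7 F [0.2 0.5 1. ] [-0.12  0.38 -0.12  0.94  0.04 -0.3 ]
time_s: 10.72
tool_pos: [0.6272, -0.0753, 0.0875]
orientation: [-0.09, 0.994, 0.006, 0.068]
ft_force: [-0.2, -1.4, 1.7]
finger_gap: 0.0003
finger_force: 0.8

t [ 0.0001 -0.0015  0.0237] a [-0.0002 -0.0017  0.0001] n 0.4 | t= 10.72 at [-85.1 -18.4] 87.5 F [-0.5 -1.3  1.7] [-0.14  0.41 -0.16  0.87  0.04 -0.32]
```

```bash
python3 -m crank '[{"tx":0,"ty":-0.001,"tz":0.01,"ax":0,"ay":0,"az":0,"jaw":1},{"tx":0,"ty":-0.002,"tz":0.018,"ax":0,"ay":0,"az":0,"jaw":1},{"tx":0,"ty":-0.002,"tz":0.023,"ax":0,"ay":0,"az":0,"jaw":1},{"tx":0,"ty":-0.002,"tz":0.025,"ax":0,"ay":0,"az":0,"jaw":1}]'
echo; python3 pgo.py -82 -20 64 -8;python3 -m crank '[{"tx":0,"ty":0,"tz":0.002,"ax":0,"ay":0,"az":0,"jaw":1},{"tx":0,"ty":0,"tz":0.003,"ax":0,"ay":0,"az":0,"jaw":1},{"tx":0,"ty":0,"tz":0.003,"ax":0,"ay":0,"az":0,"jaw":1}]'
echo; python3 pgo.py -82 -20 64 -8;
```

```text
time_s: 11.22
tool_pos: [0.6308, -0.0762, 0.0631]
orientation: [-0.09, 0.994, 0.006, 0.068]
ft_force: [-7.1, -0.8, 16.3]
finger_gap: -0.0001
finger_force: 8.1

t [ 0.     -0.0001 -0.0009] a [-0.0001 -0.002   0.0004] n 0.0 | t= 11.22 at [-81.8 -19.9] 63.1 F [-7.1  0.5 16.3] [-0.14  0.43 -0.19  0.82  0.04 -0.32]
time_s: 11.6
tool_pos: [0.631, -0.0762, 0.0628]
orientation: [-0.09, 0.994, 0.006, 0.069]
ft_force: [-14.0, -0.5, 28.1]
finger_gap: 0.0003
finger_force: 14.2

t [ 0.0002 -0.0001 -0.0013] a [-0.0005 -0.001   0.0003] n 0.0 | t= 11.6 at [-81.6 -19.9] 62.8 F [-13.9   2.   28.1] [-0.14  0.43 -0.19  0.82  0.04 -0.32]
```

It stopped hard at 62.8 mm with 28 N, the expected shut height. I'll lift and check that the catch holds.

```bash
python3 -m crank '[{"tx":0,"ty":0,"tz":-0.01,"ax":0,"ay":0,"az":0,"jaw":1},{"tx":0,"ty":0,"tz":-0.05,"ax":0,"ay":0,"az":0,"jaw":1},{"tx":0,"ty":0,"tz":-0.11,"ax":0,"ay":0,"az":0,"jaw":1},{"tx":0.05,"ty":0,"tz":-0.15,"ax":0,"ay":0,"az":0,"jaw":1},{"tx":0.11,"ty":0,"tz":-0.17,"ax":0,"ay":0,"az":0,"jaw":1}]'
echo; python3 -m crank '[{"tx":0.04,"ty":0,"tz":-0.04,"ax":0,"ay":0.087,"az":0,"jaw":1},{"tx":0.06,"ty":0,"tz":-0.1,"ax":0,"ay":0.087,"az":0,"jaw":1},{"tx":0.06,"ty":0,"tz":-0.12,"ax":0,"ay":0.087,"az":0,"jaw":1}]'
echo; python3 pgo.py -120 150 370;
cat > look.py <<'E'
from workcell import viewer
import cv2,numpy as np,sys,pickle
f=viewer.grab_frame("scene");g=viewer.grab_frame("side");w=viewer.grab_frame("wrist")
pickle.dump((f,g,w),open(sys.argv[1]+".pkl","wb"))
a=cv2.resize(f["image"][155:315,170:330],(400,400),interpolation=cv2.INTER_CUBIC);b=cv2.resize(g["image"][120:260,205:345],(400,400),interpolation=cv2.INTER_CUBIC)
cv2.imwrite("pics/"+sys.argv[1]+".png",np.hstack([a,b])[:,:,::-1])
E
python3 look.py s8
```

```text
time_s: 12.22
tool_pos: [0.5037, -0.0994, 0.2151]
orientation: [-0.09, 0.993, 0.006, 0.07]
ft_force: [-0.2, -0.8, 0.3]
finger_gap: -0.0
finger_force: 0.0

time_s: 12.6
tool_pos: [0.4284, -0.1131, 0.327]
orientation: [-0.09, 0.996, -0.001, 0.002]
ft_force: [1.8, 0.2, -0.2]
finger_gap: -0.0001
finger_force: 0.0

t [-0.1677  0.17   -0.0426] a [-0.0009  0.0024  0.0002] n 3.9 | t= 12.6 at [-287.5  -20.1] 327.0 F [ 1.8 -0.1 -0.2] [-0.26  0.08  0.03  1.52  0.   -0.44]
```

View pics/s8.png

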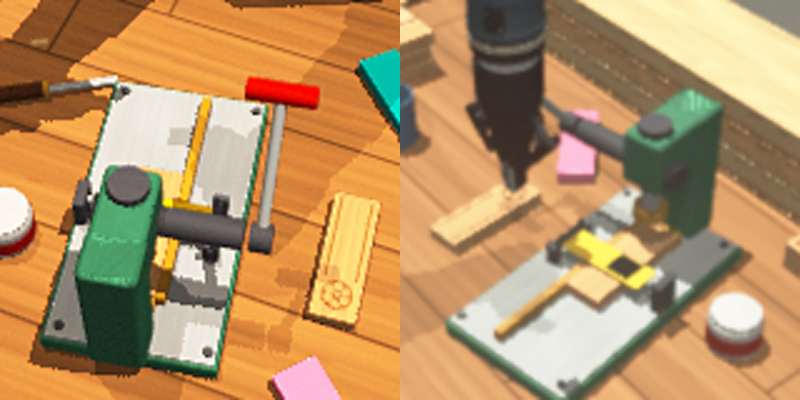

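The strap is shut and holds, level across the rail with its pad at (627,266) in the side crop. I'll verify the rail's end numerically and locate the grip with colour centroids in two views.

```bash
python3 - <<'E'
from pgo import *;import pickle
f,g,w=pickle.load(open("s8.pkl","rb"));d0=pickle.load(open("f0.pkl","rb"))
W=lambda x,y,z:np.r_[Rm@np.array([x,y])/1000+t,z/1000]
print("near corners exp",proj(g,W(-150,-30,52)),proj(g,W(-150,30,52)),"seen (276,227)(263.5,219)")
print("pad exp",proj(g,W(-80,-20,62.5)),"seen",205+227/2.857,120+266/2.857)
def red(f,x0,x1,y0,y1):
    h=cv2.cvtColor(f["image"],cv2.COLOR_RGB2HSV);m=((h[...,0]<6)|(h[...,0]>174))&(h[...,1]>170)&(h[...,2]>90);k=np.zeros_like(m);k[y0:y1,x0:x1]=1
    n,l,s,c=cv2.connectedComponentsWithStats((m&k).astype(np.uint8));i=1+np.argmax(s[1:,4]);return c[i]+.5,s[i]
a,sa=red(f,240,320,170,210);b,sb=red(d0["side"],225,270,130,165)
X=tri([(f,a),(d0["side"],b)]);print(a,b,sa,sb,"grip",X.round(3),((X[:2]-t)@Rm*1000).round(1),"exp",W(-109,150,315).round(3),proj(f,W(-109,150,315)),proj(g,W(-109,150,315)))
E
```

```text
near corners exp [273.04459775 225.28549513] [261.63880676 218.21068295] seen (276,227)(263.5,219)
pad exp [282.56834242 213.02349379] seen 284.4539726986349 213.10465523276162
[283.09920635 192.28174603] [245.81067961 147.33495146] [268 186  30  13 252] [237 142  17  11 103] grip [0.576 0.086 0.316] [-106.9  149.5] exp [0.574 0.086 0.315] [282.60065339 192.32832924] [244.77957111 147.53419897]
```

```bash
python3 -m crank '[{"tx":0,"ty":0.03,"tz":-0.045,"ax":0,"ay":0,"az":0,"jaw":1},{"tx":-0.05,"ty":0.07,"tz":-0.045,"ax":0,"ay":0,"az":0,"jaw":1},{"tx":-0.10,"ty":0.11,"tz":-0.045,"ax":0,"ay":0,"az":0,"jaw":1},{"tx":-0.14,"ty":0.15,"tz":-0.043,"ax":0,"ay":0,"az":0,"jaw":1},{"tx":-0.176,"ty":0.17,"tz":-0.043,"ax":0,"ay":0,"az":0,"jaw":1}]'
echo; python3 pgo.py -109 150 332; python3 pgo.py -109 150 328
```

```text
time_s: 13.38
tool_pos: [0.5724, 0.0888, 0.3644]
orientation: [-0.091, 0.996, 0.0, -0.001]
ft_force: [0.7, -0.7, -0.0]
finger_gap: -0.0001
finger_force: 0.0

t [-0.0008 -0.0029  0.0324] a [ 0.0004 -0.0019  0.0019] n 0.5 | t= 13.38 at [-109.7  152.8] 364.4 F [ 0.5 -0.8 -0. ] [ 0.15  0.34  0.47  1.7   0.   -0.03]
t [-0.0008 -0.0029  0.0364] a [ 0.0004 -0.0019  0.0019] n 0.6 | t= 13.38 at [-109.7  152.8] 364.4 F [ 0.5 -0.8 -0. ] [ 0.15  0.34  0.47  1.7   0.   -0.03]
```

```bash
python3 -m crank '[{"tx":0,"ty":-0.003,"tz":0.026,"ax":0,"ay":0,"az":0,"jaw":1},{"tx":0,"ty":-0.003,"tz":0.037,"ax":0,"ay":0,"az":0,"jaw":1},{"tx":0.010,"ty":-0.003,"tz":0.047,"ax":0,"ay":0,"az":0,"jaw":1},{"tx":0.020,"ty":-0.003,"tz":0.058,"ax":0,"ay":0,"az":0,"jaw":1},{"tx":0.029,"ty":-0.003,"tz":0.070,"ax":0,"ay":0,"az":0,"jaw":1}]'
echo; python3 pgo.py -147 150 283; python3 pgo.py -160 150 256;python3 pgo.py -167 150 228
```

```text
time_s: 14.0
tool_pos: [0.5413, 0.078, 0.2977]
orientation: [-0.09, 0.996, 0.001, -0.0]
ft_force: [-11.5, 2.8, 16.5]
finger_gap: -0.0004
finger_force: 8.1

t [0.0048 0.0022 0.0148] a [ 0.0012 -0.0003  0.0004] n 0.3 | t= 14.0 at [-142.2  147.8] 297.7 F [-10.8   4.8  16.5] [ 0.14  0.27  0.19  1.5   0.   -0.04]
t [0.0177 0.0021 0.0418] a [ 0.0012 -0.0003  0.0004] n 0.7 | t= 14.0 at [-142.2  147.8] 297.7 F [-10.8   4.8  16.5] [ 0.14  0.27  0.19  1.5   0.   -0.04]
t [0.0247 0.0021 0.0698] a [ 0.0012 -0.0003  0.0004] n 1.2 | t= 14.0 at [-142.2  147.8] 297.7 F [-10.8   4.8  16.5] [ 0.14  0.27  0.19  1.5   0.   -0.04]
```

```bash
python3 -m crank '[{"tx":0.006,"ty":0.002,"tz":0.014,"ax":0,"ay":0,"az":0,"jaw":1},{"tx":0.012,"ty":0.002,"tz":0.028,"ax":0,"ay":0,"az":0,"jaw":1},{"tx":0.018,"ty":0.002,"tz":0.042,"ax":0,"ay":0,"az":0,"jaw":1},{"tx":0.022,"ty":0.002,"tz":0.056,"ax":0,"ay":0,"az":0,"jaw":1},{"tx":0.025,"ty":0.002,"tz":0.070,"ax":0,"ay":0,"az":0,"jaw":1}]'
echo; python3 pgo.py -170 150 198; python3 pgo.py -169 150 176
```

```text
time_s: 14.62
tool_pos: [0.5167, 0.0747, 0.2268]
orientation: [-0.09, 0.996, 0.0, -0.001]
ft_force: [-4.7, -1.3, 8.5]
finger_gap: -0.0001
finger_force: 4.2

t [0.0029 0.001  0.0288] a [ 0.0002 -0.0009  0.    ] n 0.5 | t= 14.62 at [-167.  149.] 226.8 F [-4.8 -0.4  8.5] [ 0.14  0.24 -0.03  1.31  0.   -0.04]
t [0.0019 0.001  0.0508] a [ 0.0002 -0.0009  0.    ] n 0.8 | t= 14.62 at [-167.  149.] 226.8 F [-4.8 -0.4  8.5] [ 0.14  0.24 -0.03  1.31  0.   -0.04]
```

```bash
python3 -m crank '[{"tx":0.002,"ty":0.001,"tz":0.015,"ax":0,"ay":0,"az":0,"jaw":1},{"tx":0.003,"ty":0.001,"tz":0.029,"ax":0,"ay":0,"az":0,"jaw":1},{"tx":0.003,"ty":0.001,"tz":0.042,"ax":0,"ay":0,"az":0,"jaw":1},{"tx":0.002,"ty":0.001,"tz":0.051,"ax":0,"ay":0,"az":0,"jaw":1},{"tx":0.002,"ty":0.001,"tz":0.053,"ax":0,"ay":0,"az":0,"jaw":1}]'
echo; python3 pgo.py -169 150 176; python3 -m crank '[{"tx":0,"ty":0,"tz":0.002,"ax":0,"ay":0,"az":0,"jaw":1},{"tx":0,"ty":0,"tz":0.003,"ax":0,"ay":0,"az":0,"jaw":1}]'
echo; python3 pgo.py -169 150 176
```

```text
time_s: 15.25
tool_pos: [0.5146, 0.0752, 0.1758]
orientation: [-0.09, 0.996, -0.0, -0.0]
ft_force: [-15.9, -3.5, 40.6]
finger_gap: 0.0
finger_force: 20.6

t [-0.      0.0002 -0.0002] a [-0.0002 -0.0003 -0.0001] n 0.0 | t= 15.25 at [-169.   149.8] 175.8 F [-16.2  -0.6  40.6] [ 0.15  0.25 -0.14  1.18 -0.   -0.03]
time_s: 15.5
tool_pos: [0.5147, 0.0752, 0.1756]
orientation: [-0.09, 0.996, -0.0, 0.001]
ft_force: [-22.3, -4.2, 59.8]
finger_gap: 0.0002
finger_force: 30.2

t [ 0.0001  0.0002 -0.0004] a [-0.0002  0.0015 -0.0001] n 0.0 | t= 15.5 at [-168.9  149.8] 175.6 F [-22.7  -0.1  59.8] [ 0.15  0.25 -0.14  1.18 -0.   -0.03]
```

The lever is at its stop (z 175.6, 60 N). I'll ride it back up the arc and then lift clear.

```bash
python3 -m crank '[{"tx":0,"ty":0,"tz":-0.025,"ax":0,"ay":0,"az":0,"jaw":1},{"tx":-0.002,"ty":0,"tz":-0.052,"ax":0,"ay":0,"az":0,"jaw":1},{"tx":-0.009,"ty":0,"tz":-0.082,"ax":0,"ay":0,"az":0,"jaw":1},{"tx":-0.022,"ty":0,"tz":-0.110,"ax":0,"ay":0,"az":0,"jaw":1},{"tx":-0.034,"ty":0,"tz":-0.130,"ax":0,"ay":0,"az":0,"jaw":1}]'
echo; python3 -m crank '[{"tx":-0.012,"ty":0,"tz":-0.020,"ax":0,"ay":0,"az":0,"jaw":1},{"tx":-0.022,"ty":0,"tz":-0.036,"ax":0,"ay":0,"az":0,"jaw":1},{"tx":-0.022,"ty":0,"tz":-0.08,"ax":0,"ay":0,"az":0,"jaw":1},{"tx":0.03,"ty":0.03,"tz":-0.10,"ax":0,"ay":0,"az":0,"jaw":1},{"tx":0.09,"ty":0.05,"tz":-0.10,"ax":0,"ay":0,"az":0,"jaw":1}]'
echo; python3 -m crank '[{"tx":0.05,"ty":0.03,"tz":0,"ax":0,"ay":0,"az":0,"jaw":1},{"tx":0.08,"ty":0.05,"tz":0,"ax":0,"ay":0,"az":0,"jaw":1},{"tx":0.08,"ty":0.05,"tz":0,"ax":0,"ay":0,"az":0,"jaw":1},{"tx":0.08,"ty":0.05,"tz":0,"ax":0,"ay":0,"az":0,"jaw":1}]'
python3 look.py s9; python3 - <<'E'
from pgo import *;import pickle
f,g,w=pickle.load(open("s9.pkl","rb"));f8,g8,_=pickle.load(open("s8.pkl","rb"))
def red(f,x0,x1,y0,y1):
    h=cv2.cvtColor(f["image"],cv2.COLOR_RGB2HSV);m=((h[...,0]<6)|(h[...,0]>174))&(h[...,1]>170)&(h[...,2]>90);k=np.zeros_like(m);k[y0:y1,x0:x1]=1
    n,l,s,c=cv2.connectedComponentsWithStats((m&k).astype(np.uint8));i=1+np.argmax(s[1:,4]);return c[i]+.5
print(red(f,240,320,170,240),red(f8,240,320,170,240));s=ctrl.observe();print(s["time_s"],s["tool_pos"],s["ft_force"])
E
```

```text
time_s: 16.12
tool_pos: [0.5506, 0.0819, 0.3025]
orientation: [-0.09, 0.996, 0.0, 0.001]
ft_force: [2.2, 0.5, 3.0]
finger_gap: -0.0002
finger_force: 1.6

time_s: 16.75
tool_pos: [0.4533, 0.1152, 0.4009]
orientation: [-0.09, 0.996, 0.0, 0.0]
ft_force: [-0.0, 0.1, 0.5]
finger_gap: -0.0002
finger_force: 0.0

time_s: 17.25
tool_pos: [0.3662, 0.1494, 0.4007]
orientation: [-0.09, 0.996, 0.0, 0.0]
ft_force: [0.6, -1.4, 0.4]
finger_gap: 0.0002
finger_force: 0.0
[282.92857143 192.22653061] [283.09920635 192.28174603]
17.4 [0.36679851 0.14930104 0.4003712 ] [ 0.55384093 -0.59765098  0.12833142]
```

View pics/s9.png

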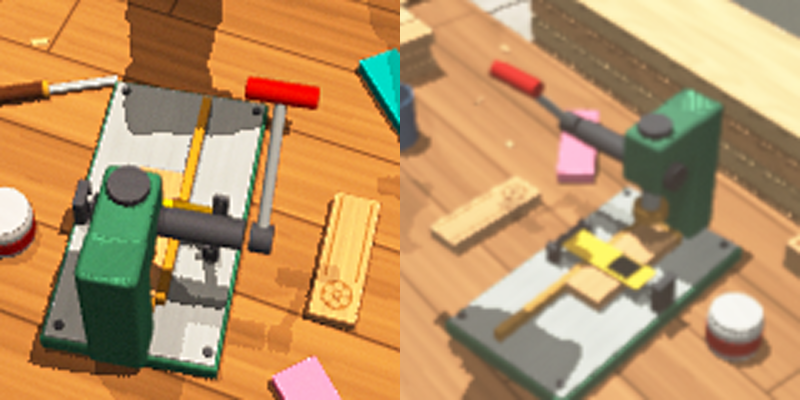

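The lever is fully up again (same centroid as before, 283,192), the strap is shut and the rail is in place. One numeric check of how square the rail is, from the stored wrist view.

```bash
python3 - <<'E'
from pgo import *;import pickle
W=lambda x,y,z:np.r_[Rm@np.array([x,y])/1000+t,z/1000]
for nm in ("s8","s9"):
    w=pickle.load(open(nm+".pkl","rb"))[2]
    print(nm,[proj(w,W(*q)).round(0).tolist() for q in((-150,-30,52),(-150,30,52),(-110,-30,52),(-280,30,48))])
w=pickle.load(open("s9.pkl","rb"))[2]
g=pickle.load(open("s9.pkl","rb"))[1]
a=cv2.resize(w["image"],(400,300));b=cv2.resize(g["image"][190:250,235:315],(400,300),interpolation=cv2.INTER_CUBIC)
cv2.imwrite("pics/chk.png",np.hstack([a,b])[:,:,::-1])
print([((proj(g,W(*q))-[235,190])*5+[400,0]).round(0).tolist() for q in((-150,-30,52),(-150,30,52),(-150,-30,30),(-280,30,48),(-80,-20,62.5))])
E
```

```text
s8 [[248.0, 249.0], [292.0, 249.0], [248.0, 275.0], [294.0, 155.0]]
s9 [[80.0, 238.0], [117.0, 238.0], [83.0, 261.0], [109.0, 157.0]]
[[590.0, 176.0], [533.0, 141.0], [590.0, 196.0], [419.0, 233.0], [638.0, 115.0]]
```

View pics/chk.png

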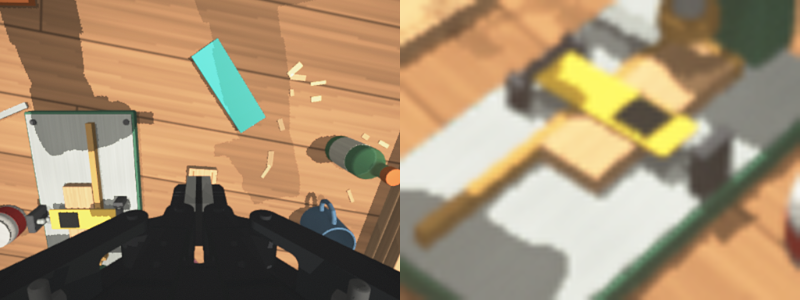

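The wrist view shows the rail's near end at (82–117, 237) in full-resolution pixels, against an expected (80–117, 238). The rail is home and square.

```bash
python3 -c "
from workcell import workorder;print(workorder.job_done())"
```

```text
the job is handed in; nothing more can be done
None
```

The job is handed in: the rail is home against fence and end stop, the strap is latched shut, the lever went to its stop and returned fully up, and the arm touched none of the other pieces; the hand-in call returned no verdict.

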